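# Lever open the flush lid of a sample box with a pry blade

### The job

The blue lid of the white sample box lies flush and has no handle: take the orange-handled pry blade from its rest, work its tip aslant down through the wide notch in the box's front and under the lid's edge (two tall spacers block two thirds of the notch, so look or feel for the third where the blade goes in), lever the lid up and swing it open until it stands upright or leans back. Touch the box and lid with the pry blade only, never with the gripper, and do not jam the blade hard against them. Then lay the pry blade back across both blocks of its rest just as it lay, and leave the other things on the bench where they are.

Things in the scene. Friction and masses are not known exactly. Their poses are not given: they have to be found in the camera images.
- box: white sample box, fixed to the bench, 140 (x) x 130 (y) x 60 high, walls 5, open inside down to tube caps 30 mm above the bench; origin: centre of its underside. Its front, with the notch, is at -x; the lid's hinge is at +x.
- notch (a point): on the box: middle of the inner top edge of the notch's sill; axes as the box. The notch is 96 wide (y), in the middle of the 5 mm front wall, sill 56 above the bench, walls 60. Close behind the sill stand three spacers, each 32 wide, at y -32, 0, +32: two tall grey ones (tops 55 high) that block the way, one low black one (18 high). Which is where is not reported.
- lid: blue lid flush in the rim, 119 wide, 5 thick; stiff hinge, stays where it is left, stop at 100 degrees. Origin: hinge axis, mid-width, at its underside (box frame x +63, z 55). Closed, its axes are the box's; it opens by turning about its +y, front edge up (z axis from vertical = opening angle). Underside runs to -x: 114 mm from the hinge at the notch, 126 on either side of it.
- lid_edge (a point): point on the lid: middle of its lower front edge at the notch (lid frame x -114, z 0), which closed lies 14 mm behind the sill's inner edge and 1 mm below it: through this 14 mm opening, over the low spacer only, a blade can go down aslant under the lid, but not level.
- spatula: pry blade, 70 g: orange handle 100 long (x -55 to +45), 16 wide (y), 18 high (z 0 to 18), with a flat steel blade 18 wide, 2.5 thick, from the handle to x +135, its middle plane at z 9. Origin: middle of the underside near the handle's centre (x as given). It balances near x +20.
- blade_tip (a point): middle of the end of the steel blade (spatula frame x +135, z 9 mm).
- rest: aluminium rest, fixed: base plate 150 x 56 x 6 and two cross blocks 12 long in x: at x -80, 30 high, under the handle; at x +26, 37.75 high, under the blade. Lips 10 high leave 40 clear in y on each block; fingers fit between the blocks. Origin: on the bench, mid-width; the lying spatula's origin is at x -40, z +30 in this frame, its axes the same.
- tube_rack: bystander: black tube rack of orange and white capped tubes, 127 x 76 x 58, loose.
- rack_stack: bystander: stack of empty black racks, 130 x 90 x 50, loose.
- pen: bystander: blue pen, 125 x 11 x 11, loose.
- jar: bystander: amber jar, 60 diameter, 85 high, loose.
- dish: bystander: flat round dish, 90 diameter, 21 high, loose.
- carton: bystander: small white carton, 90 x 140 x 75, loose.
Not all that is in view belongs to the job. There is more than one size of the box; the job needs the larger.

How it is judged:
By the outcome, as a careful person would: the job done as asked, in the order asked, and still so for the second after the job is handed in, with the robot touching nothing.
It also fails if it takes over 70 s, if anything falls off the work surface, if the arm or the gripper's body presses on something with over 40 N, if the wrist force passes 120 N, or if a joint passes its speed limit or range.

### The arm

A 7-joint arm with a two-finger parallel gripper is mounted at the origin on the work surface. World frame = base frame: x ahead of the robot, y to its left, z up, the work surface at z = 0. Lengths are in mm, angles in rad, forces in N, time in s.
With the tool pointing down it reaches from about 400 to 875 mm from the base axis. Payload 19.3 kg.
Tool frame: the origin (TCP) lies at the very end of the fingers, on their centre line; the grasp point (between the pads) lies 19 mm behind it (grip_point_offset is the z of the grasp point in the tool frame, in mm); z points along the fingers, x is the direction in which the jaws open and shut, and the axes are right-handed (so a half turn about z gives the same grasp; the last joint's range is limited). The gripper opens to 85 mm and grips with 20 to 120 N. Pads are 22 mm wide; open, the fingers measure 114 mm over their backs; the gripper's body (76 mm by 85 mm) begins 54 mm behind the grasp point. The pads swing forward as they close: fully open they stand 13 mm farther back than shut.
Start: joints at [1.238, 0.521, -0.036, 1.599, 0.021, 1.021, -0.113], TCP at [162.338, -603.54, 231.291] pointing down, gripper open.
Joint ranges: [-2.91, 2.91], [-0.3, 2.13], [-1.5, 1.42], [0.17, 2.43], [-1.26, 4.41], [0.16, 1.93], [-2.52, 2.52]. Speed limits (rad/s): [1.89, 1.89, 2.39, 2.39, 3.01, 3.01, 3.01].

### API

Orientations are given as a 3x3 rotation matrix whose columns are the frame's x, y, z axes.
In Python, from workcell import movep, movel, goto_joints, open_gripper, clamp, wait, inverse_kinematics, read_state, camera, PlanningError, finish_job, grip_point_offset gives the robot as it stands. Calls block until the motion is done:
- movep(position, orientation): joint-space move of the TCP to a pose.
- movel(position, frame=None, max_speed=150, guard=None): straight line of the TCP; frame=None keeps the orientation; max_speed is the mean speed in mm/s. With guard (N) it stops when the force on the tool has changed by that much, and returns True; else False.
- goto_joints(angles): joint-space move.
- open_gripper() and clamp(): open the fingers fully, or close them until they stop; the grip force is fixed at half the most.
- wait(seconds).
- inverse_kinematics(position, orientation): joint angles nearest the present ones, or None.
- read_state(): the state.
- camera(name): name is "scene" or "top" or "wrist"; returns a dict with "image" (400x640x3 uint8, blue, green, red), "range_z" (400x640 float32, mm along the optical axis (not along the pixel's ray), 0 where there is no reading), "fx", "fy", "cx", "cy" (pixels), "cam_to_world" (4x4, takes a point from camera to world coordinates). Camera axes: x right, y up, looking along -z (the intrinsics and any distortion apply to the point x, -y, -z); pixel columns grow to the right and rows downward; lengths in mm; the calibration is good to about 2 mm. A picture is of the moment at which its call begins.
A pose or a line that the arm cannot do raises PlanningError and nothing moves.
- finish_job(): hands the job in, once; it reports no verdict.
The state is a dict: "time": time; "qpos": joint angles; "qvel": joint speeds; "joint_efforts": joint torques, N m; "eef_pos": TCP position; "tool_rot": TCP orientation; "ft_force": force on the tool from outside, world axes, zero at the start; "torque": the same for the moment, N m; "finger_gap": finger opening in mm.
Only numpy, scipy, OpenCV 4.12 (cv2) and the standard library are available. Lean on these libraries where they do the work, as an engineer would, in place of code of your own. Each camera call takes 0.05 s, during which the arm holds its last target. There are 200 camera calls.

## Working session

There is one attempt and no reset: what is moved stays moved. The work goes in short steps, each a Python script; the robot and the scene stay as the last script left them, time stands still between calls to the robot, and variables do not carry over. Pictures are saved under pics/ and viewed, on a budget of 10 in all, crops included, one or two more only if the job needs it, and the job is handed in when it is done.

```bash
ls; mkdir -p pics; cat > h.py <<'E'
import numpy as np, cv2, pickle
from workcell import *
def snap(n,tag):
    c=camera(n); cv2.imwrite(f'pics/{tag}.png',c['image']); pickle.dump(c,open(f'pics/{tag}.pkl','wb')); return c
def load(tag): return pickle.load(open(f'pics/{tag}.pkl','rb'))
def P(c,u,v,r=None):
    if r is None:
        w=c['range_z'][int(v)-1:int(v)+2,int(u)-1:int(u)+2]; w=w[w>0]; r=np.median(w) if w.size else 0
    x=(u-c['cx'])/c['fx']*r; y=(v-c['cy'])/c['fy']*r
    return (c['cam_to_world']@np.array([x,-y,-r,1]))[:3]
def cloud(c):
    r=c['range_z']; v,u=np.mgrid[0:400,0:640]
    p=np.stack([(u-c['cx'])/c['fx']*r,-(v-c['cy'])/c['fy']*r,-r,np.ones_like(r)],-1)@c['cam_to_world'].T
    return p[...,:3]
def onplane(c,u,v,z):
    a=P(c,u,v,1.); o=c['cam_to_world'][:3,3]; d=a-o; return o+d*(z-o[2])/d[2]
E
python3 - <<'E'
from h import *
s=read_state(); print(s)
for n in("scene","top"):
    c=snap(n,n+'0'); print(n,c['fx'],c['fy'],c['cx'],c['cy'],[k for k in c],c['cam_to_world'].round(3).tolist())
a=cv2.imread('pics/top0.png'); cv2.imwrite('pics/top0b.png',cv2.resize(a,(800,500)))
E
```

```text
pics
{'time': 0.0, 'qpos': array([ 1.23775381,  0.52202822, -0.03630922,  1.59998301,  0.02121821,
        1.02107628, -0.11280204]), 'qvel': array([-1.31476337e-03, -1.06741489e-03,  2.15411564e-04,  2.02601680e-04,
       -1.52145145e-03,  7.95864276e-04,  9.54357900e-05]), 'joint_efforts': array([ 2.86209715e-04, -9.27106619e+01,  1.97950311e+00, -3.69932020e+01,
        1.77148153e-02,  8.13624880e-03,  5.60640933e-05]), 'eef_pos': array([ 162.25920005, -603.23910832,  230.72603105]), 'tool_rot': array([[ 2.59808212e-01, -9.65660160e-01, -3.85775799e-04],
       [-9.65659605e-01, -2.59808478e-01,  1.04026958e-03],
       [-1.10477471e-03,  1.02257528e-04, -9.99999385e-01]]), 'ft_force': array([ 0.17651694, -0.05454787, -0.03017252]), 'torque': array([ 0.09546209, -0.00078208, -0.00549904]), 'finger_gap': 85.03415288350548}
scene 480.4170115042231 480.4170115042231 314.59081008786677 199.5719979670367 ['image', 'range_z', 'fx', 'fy', 'cx', 'cy', 'cam_to_world'] [[-0.817, -0.378, 0.435, 1262.221], [0.576, -0.556, 0.599, 924.902], [0.015, 0.74, 0.672, 1106.408], [0.0, 0.0, 0.0, 1.0]]
top 430.4403200232629 430.4403200232629 317.35145869514446 198.57853711838538 ['image', 'range_z', 'fx', 'fy', 'cx', 'cy', 'cam_to_world'] [[0.018, 0.997, -0.08, 514.156], [-1.0, 0.017, -0.01, -4.922], [-0.009, 0.08, 0.997, 1181.572], [0.0, 0.0, 0.0, 1.0]]
```

View pics/top0b.png

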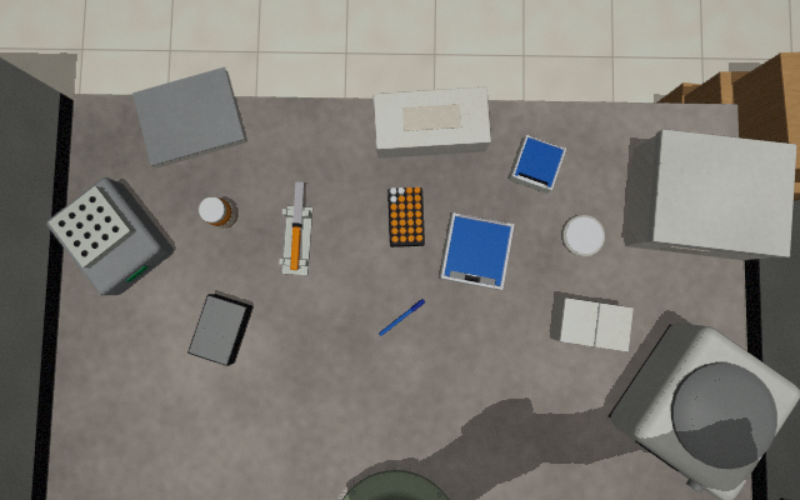

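View pics/scene0.png

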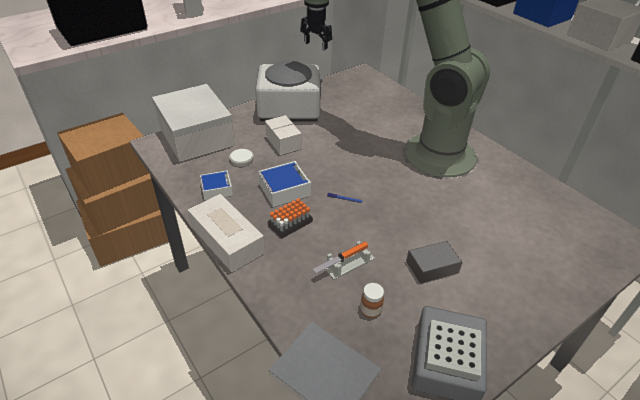

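The top view shows the large box around (478,250) with its notch facing the robot and a dark patch near the middle of the notch. The pry blade lies on its rest around (297,225) with the handle towards the robot. I'll enlarge both.

```bash
python3 - <<'E'
from h import *
a=cv2.imread('pics/top0.png')
# box crop u 345..420, v 165..235 ; rest crop u 215..260 v 140..225
b=cv2.resize(a[165:235,345:420],None,fx=6,fy=6,interpolation=cv2.INTER_CUBIC)
r=cv2.resize(a[140:225,215:260],None,fx=6,fy=6,interpolation=cv2.INTER_CUBIC)
o=np.zeros((510,730,3),np.uint8); o[:420,:450]=b; o[:510,455:725]=r
cv2.imwrite('pics/crop1.png',o)
E
```

```text
(no output)
```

View pics/crop1.png

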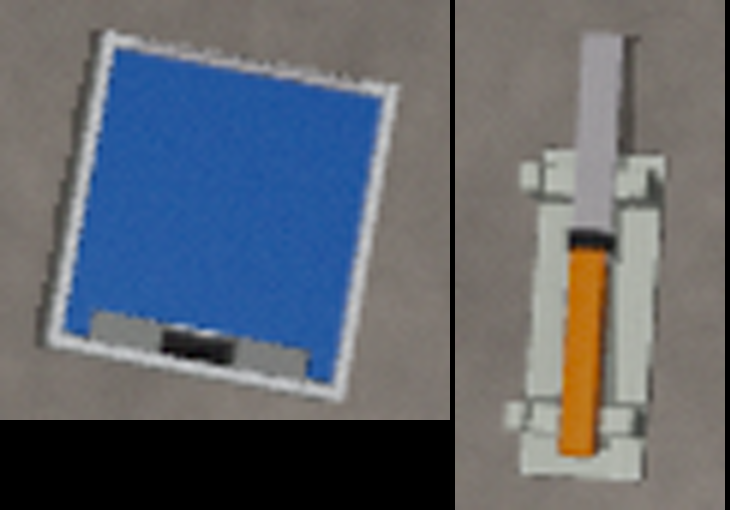

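The crop shows the black (low) spacer at the middle of the notch, between grey ones, at (198,346). The lid and box corners are at (105,33), (398,88), (343,398) and (50,343). The blade tip is at (604,35) and the handle end at (577,455). Next I'll compute the poses.

```bash
cat >> h.py <<'E'
def Rz(t): c,s=np.cos(t),np.sin(t); return np.array([[c,-s,0],[s,c,0],[0,0,1.]])
def Ry(t): c,s=np.cos(t),np.sin(t); return np.array([[c,0,s],[0,1,0],[-s,0,c]])
E
python3 - <<'E'
from h import *
c=load('top0')
q=lambda u,v,ou:( (u-ou)/6+(345 if ou==0 else 215)-.4, v/6+(165 if ou==0 else 140)-.4)
cs=[onplane(c,*q(u,v,0),60) for u,v in[(105,33),(398,88),(343,398),(50,343)]]
print('corners',np.round(cs,1).tolist()); m=np.mean(cs,0)
TL,TR,BR,BL=cs
ax=(TL+TR-BL-BR); ay=(TL+BL-TR-BR); print('centre',m,'yaw',np.degrees([np.arctan2(ax[1],ax[0]),np.arctan2(-ay[0],ay[1])]),np.linalg.norm(ax)/2,np.linalg.norm(ay)/2)
bl=onplane(c,*q(198,346,0),50);gl=onplane(c,*q(92,325,0),55);gr=onplane(c,*q(308,362,0),55);print('black',bl,gl,gr)
tip=onplane(c,*q(604,35,455),40); he=onplane(c,*q(577,455,455),48); print('tip',tip,'handle end',he,np.linalg.norm((tip-he)[:2]),np.degrees(np.arctan2(*(tip-he)[1::-1])))
pl=[onplane(c,*q(u,v,455),6) for u,v in[(521,474),(643,480),(665,157),(545,150)]]
print('plate',np.round(pl,1).tolist())
# cloud pca box top
X=cloud(c)
for nm,uv in(('lid',(382,200)),('boxcorner',None),('handle',(239,195)),('blade',(240+0,155))):
    if uv: print(nm,P(c,*uv))
X2=X[165:235,345:420].reshape(-1,3); k=X2[(X2[:,2]>50)&(X2[:,2]<70)]
r=cv2.minAreaRect(k[:,:2].astype(np.float32)); print(r,np.median(k[:,2]))
E
```

```text
corners [[681.4, -109.3, 60.0], [659.3, -237.3, 60.0], [523.9, -213.6, 60.0], [545.4, -86.8, 60.0]]
centre [ 602.51220303 -161.74970136   60.        ] yaw [-9.65003587 -9.70022483] 137.59500584739342 129.24973537048385
black [ 545.55650311 -152.18055      50.        ] [ 553.73062867 -105.35661634   55.        ] [ 539.32309967 -199.33723219   55.        ]
tip [745.79069511 219.36985993  40.        ] handle end [556.90073832 223.57680549  48.        ] 188.93679940603752 -1.275877161775865
plate [[549.4, 257.3, 6.0], [547.6, 201.5, 6.0], [696.3, 196.1, 6.0], [698.6, 251.5, 6.0]]
lid [ 603.57457201 -162.02287693   59.46430322]
handle [611.55755289 215.44241185  43.66471147]
blade [719.60644694 216.8099248   40.94679979]
((603.1751708984375, -161.6571807861328), (130.4649658203125, 140.43673706054688), 80.1792984008789) 59.473160404627606
```

```bash
cat >> h.py <<'E'
BX=np.array([603.,-161.7,0]); BY=np.radians(-9.7)
GX=33.; SGN=1.; GOFF=np.array([GX,0,9.])
def tool_from_sp(R,tip,lean=0.0):
    """tool pose for spatula rotation R with blade_tip at tip; lean = tool pitch about sp y at grasp"""
    p=np.asarray(tip)-R@np.array([135,0,9.]); g=p+R@GOFF
    Q=R@Ry(lean); z=-Q[:,2]; x=SGN*Q[:,1]; y=np.cross(z,x)
    return g+19*z, np.column_stack([x,y,z])
def bw(x,z,y=0.): return BX+Rz(BY)@np.array([x,y,z])     # box frame -> world
def sp_pitch(a): return Rz(BY)@Ry(a)                     # a>0 nose down
E
python3 - <<'E'
import h
from h import *
print('gpo',grip_point_offset)
for s in(1,-1):
    h.SGN=s
    R=Rz(np.radians(-1.3)); tip=np.array([746,219.4,39.])
    for lean in(0,-.3):
        for dz in(0,150):
            q=inverse_kinematics(*tool_from_sp(R,tip+[0,0,dz],lean)); print(s,lean,dz,None if q is None else np.round(q,2))
        for a,x,z in((30,-30,48),(30,-80,80),(15,-20,100),(0,20,140),(0,60,152)):
            q=inverse_kinematics(*tool_from_sp(sp_pitch(np.radians(a)),bw(x,z),lean)); print('  pry',a,x,z,None if q is None else np.round(q,2))
E
```

```text
gpo -18.700000000000003
1 0 0 [-0.03  0.95 -0.66  1.54  0.69  0.9   0.63]
1 0 150 [ 0.11  0.84 -0.93  1.46  0.69  1.19  0.63]
  pry 30 -30 48 [ 0.61  0.92 -0.72  1.6   0.46  1.38  1.14]
  pry 30 -80 80 [ 0.66  0.81 -0.75  1.73  0.41  1.35  1.13]
  pry 15 -20 100 [ 0.66  0.73 -0.73  1.79  0.48  1.1   1.12]
  pry 0 20 140 [ 0.68  0.63 -0.71  1.89  0.55  0.83  1.07]
  pry 0 60 152 [ 0.66  0.67 -0.73  1.77  0.55  0.91  1.1 ]
1 -0.3 0 [-0.24  0.81 -0.35  1.8   0.96  0.48  0.24]
1 -0.3 150 [ 0.16  0.76 -1.01  1.71  1.05  0.97  0.3 ]
  pry 30 -30 48 [ 0.65  0.75 -0.7   1.83  0.52  1.01  1.1 ]
  pry 30 -80 80 [ 0.7   0.64 -0.73  1.94  0.46  0.98  1.11]
  pry 15 -20 100 [ 0.68  0.59 -0.69  2.02  0.59  0.7   1.03]
  pry 0 20 140 [ 0.7   0.53 -0.69  2.12  0.91  0.43  0.72]
  pry 0 60 152 [ 0.69  0.56 -0.69  2.02  0.82  0.5   0.83]
-1 0 0 [-0.28  0.87 -0.23  1.55  0.26  0.75 -2.21]
-1 0 150 [-0.13  0.71 -0.48  1.47  0.36  1.04 -2.28]
  pry 30 -30 48 [ 0.19  0.81 -0.04  1.62  0.02  1.24 -1.6 ]
  pry 30 -80 80 [ 0.2   0.7  -0.05  1.75  0.03  1.21 -1.6 ]
  pry 15 -20 100 [ 0.22  0.63 -0.08  1.81  0.05  0.96 -1.62]
  pry 0 20 140 [ 0.24  0.54 -0.1   1.91  0.08  0.69 -1.65]
  pry 0 60 152 [ 0.24  0.58 -0.1   1.8   0.08  0.77 -1.64]
-1 -0.3 0 [-0.59  0.8   0.16  1.82  0.12  0.27 -2.2 ]
-1 -0.3 150 [-0.27  0.58 -0.3   1.74  0.53  0.65 -2.5 ]
  pry 30 -30 48 [ 0.22  0.66 -0.08  1.85  0.06  0.86 -1.63]
  pry 30 -80 80 [ 0.24  0.55 -0.11  1.97  0.07  0.86 -1.64]
  pry 15 -20 100 [ 0.25  0.5  -0.11  2.04  0.1   0.56 -1.66]
  pry 0 20 140 [ 0.16  0.45  0.01  2.15 -0.01  0.24 -1.56]
  pry 0 60 152 [ 0.19  0.48 -0.03  2.04  0.05  0.32 -1.62]
```

Everything is reachable with a vertical grasp, so I'm going above the handle for a close look.

```bash
python3 - <<'E'
from h import *
R=Rz(np.radians(-1.5)); p,Q=tool_from_sp(R,np.array([746,219.5,39.]))
movep(p+[0,0,170],Q); s=read_state(); print(s['time'],s['eef_pos'],p)
c=snap('wrist','w1')
E
```

```text
3.4417 [644.29143956 221.36726455 189.91451169] [644.03495285 222.17004873  20.        ]
```

View pics/w1.png

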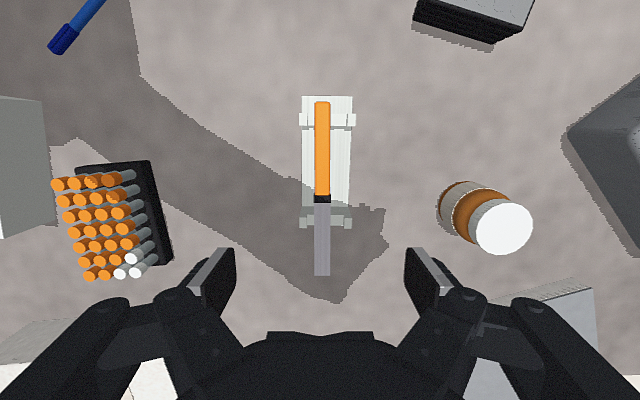

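The wrist view shows the handle from (322,101) to (322,196), the blade tip at (322,275), and clear space on both sides for the fingers.

```bash
python3 - <<'E'
from h import *
c=load('w1'); X=cloud(c); im=c['image'].astype(int)
a=onplane(c,322.3,101,48);b=onplane(c,322,196,48);t=onplane(c,322,275.5,40.2)
print(a,b,t,np.degrees(np.arctan2(t[1]-a[1],t[0]-a[0])),'depth z',P(c,322,150),P(c,322,260))
o=(im[...,2]-im[...,0]>100); o[:,:290]=0; o[:,360:]=0
k=X[o]; k=k[(k[:,2]>40)]; print('handle',cv2.minAreaRect(k[:,:2].astype(np.float32)),np.median(k[:,2]))
for u,v in[(301,97),(351,97),(301,225)]: print(onplane(c,u,v,6))
E
```

```text
[556.08549303 225.4560522   48.        ] [649.31348885 222.78747296  48.        ] [746.64156409 220.34750379  40.2       ] -1.535653895159793 depth z [601.98751488 223.99272656  48.76518039] [726.47731169 220.85917546  40.82413371]
handle ((602.3146362304688, 224.26126098632812), (14.60983943939209, 90.87735748291016), 88.22866821289062) 48.61196303461344
[548.67601389 202.81804644   6.        ]
[550.19084391 257.06473449   6.        ]
[696.46967444 196.04738512   6.        ]
```

```bash
cat >> h.py <<'E'
SR=Rz(np.radians(-1.6)); STIP=np.array([611.4,223.9,30.])+SR@np.array([135,0,9.])
E
python3 - <<'E'
from h import *
p,Q=tool_from_sp(SR,STIP)
movel(p+[0,0,100],Q); print('guard',movel(p,max_speed=80,guard=8))
s=read_state(); print(s['time'],s['eef_pos']-p,s['ft_force'])
clamp(); s=read_state(); print(s['time'],s['eef_pos']-p,s['ft_force'],s['finger_gap'])
np.save('grasp.npy',np.vstack([s['eef_pos'],s['tool_rot']]))
movel(p+[0,0,130]); s=read_state(); print(s['time'],s['eef_pos']-p,s['ft_force'],s['torque'],s['finger_gap'])
c=snap('wrist','w2')
E
```

```text
guard False
5.5083 [0.29680618 0.07538383 0.54367539] [ 0.2133167   0.26393097 -0.43957872]
6.1583 [0.05084035 0.04394395 0.12806775] [-1.55764442 -0.46049788  3.5160537 ] 15.265792923884655
7.175 [ -0.36810217  -0.30106348 128.9733456 ] [ 0.26349745 -0.75618364 -1.08561803] [-0.01755751 -0.00438578  0.03513379] 15.415715570361664
```

View pics/w2.png

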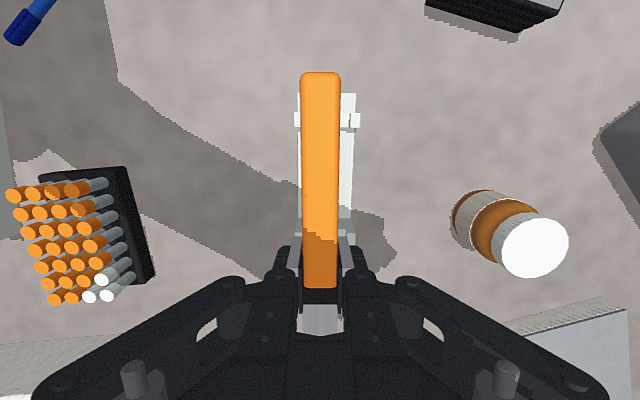

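The handle is held squarely, with its end at (320,75), straight along the tool axis. Next I'm going to a pose in front of the notch, nose down 38°.

```bash
cat >> h.py <<'E'
A0=np.radians(38)
def line_tip(a,s,off=None,dx=0,dz=0):
    """tip on the insertion line, s mm past the sill's inner edge (along blade), blade mid-plane midway in the gap"""
    n=np.array([np.sin(a),np.cos(a)]); d=np.array([np.cos(a),-np.sin(a)])
    g=(14*n[0]-1*n[1])/2 if off is None else off
    q=np.array([-65+dx,56+dz])+g*n+s*d
    return q
def go(a,x,z,y=0.,**k):
    p,Q=tool_from_sp(sp_pitch(a),bw(x,z,y)); return movel(p,Q,**k)
def handle_pitch(c,st):
    X=(cloud(c).reshape(-1,3)-st['eef_pos'])@st['tool_rot']; im=c['image'].astype(int).reshape(-1,3)
    o=(im[:,2]-im[:,0]>100)&(abs(X[:,0])<9)&(abs(X[:,2]+28)<25)
    if o.sum()<50: return None
    f=np.polyfit(X[o,1],X[o,2],1); return np.degrees(np.arctan(f[0])),f[1],X[o,1].min(),X[o,1].max(),np.median(X[o,0]),o.sum()
E
python3 - <<'E'
from h import *
c=load('w2'); print('pitch now',handle_pitch(c,read_state()))
x,z=line_tip(A0,-25)
p,Q=tool_from_sp(sp_pitch(A0),bw(x,z)); 
movep(p+[0,0,80],Q); movel(p,max_speed=150)
s=read_state(); print(s['time'],s['eef_pos']-p,s['ft_force'],'tip want',bw(x,z))
w=snap('wrist','w3'); print(handle_pitch(w,s))
t=snap('top','t3'); sc=snap('scene','s3')
b=cv2.resize(t['image'][165:255,345:420],None,fx=5,fy=5,interpolation=cv2.INTER_CUBIC)
d=cv2.resize(sc['image'][145:225,245:325],None,fx=5,fy=5,interpolation=cv2.INTER_CUBIC)
o=np.zeros((450,780,3),np.uint8); o[:450,:375]=b; o[:400,380:]=d; cv2.imwrite('pics/crop3.png',o)
def px(c,p):
    q=np.linalg.inv(c['cam_to_world'])@np.r_[p,1]; return c['cx']-c['fx']*q[0]/q[2], c['cy']+c['fy']*q[1]/q[2]
u,v=px(t,bw(x,z)); print('pred top',((u-345+.4)*5,(v-165+.4)*5)); u,v=px(sc,bw(x,z)); print('pred scene',((u-245+.4)*5+380,(v-145+.4)*5))
u,v=px(sc,bw(-65,56)); print('sill mid scene',((u-245+.4)*5+380,(v-145+.4)*5))
E
```

```text
pitch now (np.float64(0.040976376656413876), np.float64(-28.54328145064598), np.float64(-88.14038019029825), np.float64(4.275608472459343), np.float64(-0.49897615021722136), np.int64(7848))
9.4333 [0.31112887 0.31112235 0.53182822] [ 0.01699188  0.19424565 -0.10890281] tip want [ 521.88688597 -147.83508151   74.47709145]
(np.float64(0.01149697005741176), np.float64(-28.0033485570456), np.float64(-88.4574125703264), np.float64(3.9657177528980565), np.float64(-0.5143996470965418), np.int64(7937))
pred top (np.float64(162.42365986775877), np.float64(333.21469938221895))
pred scene (np.float64(687.8496317849779), np.float64(112.19243838892834))
sill mid scene (np.float64(665.1103627265543), np.float64(139.55167902281613))
```

View pics/crop3.png

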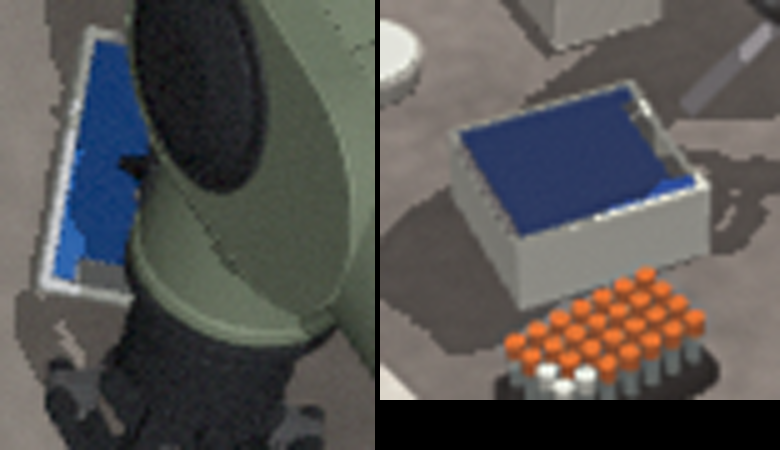

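In the scene camera the tip is at (690,108), and I predicted (688,112). The gap lies ahead on the line of the blade. I'll insert slowly under guard.

```bash
python3 - <<'E'
from h import *
f0=read_state()['ft_force']
for s_ in(3,12,21,30):
    x,z=line_tip(A0,s_); g=go(A0,x,z,max_speed=40,guard=5); s=read_state()
    print(s_,g,s['time'],(s['ft_force']-f0).round(2),s['torque'].round(3))
    if g: break
R=sp_pitch(A0); p,Q=tool_from_sp(R,bw(x,z)); print('err box frame',Rz(-BY)@(s['eef_pos']-p))
snap('wrist','w4'); print(handle_pitch(load('w4'),s)); sc=snap('scene','s4')
cv2.imwrite('pics/crop4.png',cv2.resize(sc['image'][145:225,245:345],None,fx=7,fy=7,interpolation=cv2.INTER_CUBIC))
E
```

```text
3 False 10.4333 [0.43 0.71 0.47] [-0.073 -0.741 -0.029]
12 False 10.8083 [ 1.09  0.15 -0.35] [-0.138 -0.758 -0.024]
21 False 11.1833 [0.84 0.79 0.4 ] [-0.121 -0.728 -0.048]
30 False 11.5583 [ 0.73  0.99 -0.47] [-0.126 -0.69   0.028]
err box frame [ 0.00484353  0.10103001 -0.19289086]
(np.float64(0.035083318202908644), np.float64(-27.944713319834946), np.float64(-88.5036518224429), np.float64(4.4496532434602445), np.float64(-0.5035439127752901), np.int64(7930))
```

View pics/crop4.png

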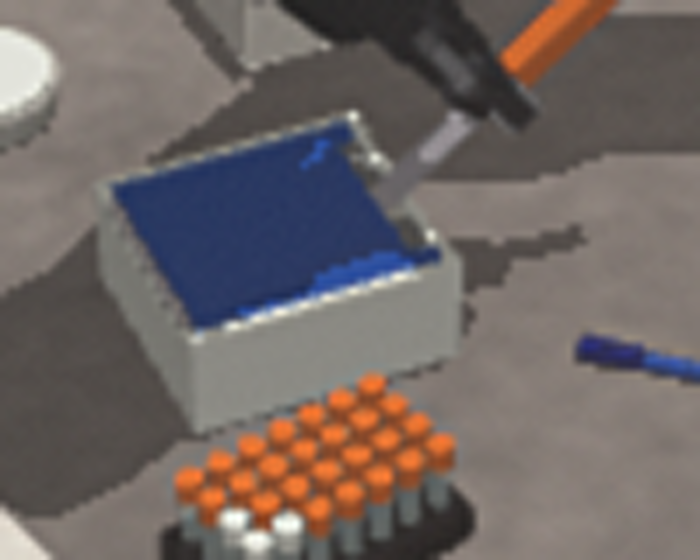

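The blade is in the middle of the notch at about (395,190), its tip under the lid edge, with no contact force. Next I lift along the lid's arc, step by step, watching force and grip.

```bash
cat >> h.py <<'E'
SL=18.
def pose(th,a):
    """tip (box x,z) touching lid at opening th with blade pitch a (rad)"""
    n=np.array([np.sin(a),np.cos(a)]); d=np.array([np.cos(a),-np.sin(a)]); H=np.array([63,55.])
    L=np.array([-np.cos(th),np.sin(th)])
    return (H+114*L+SL*d if a>th else H+(114-SL)*L)-1.25*n
def steps(seq,speed=50,guard=20):
    for th,a in seq:
        x,z=pose(*np.radians([th,a])); g=go(np.radians(a),x,z,max_speed=speed,guard=guard); s=read_state()
        print(th,a,g,round(s['time'],2),s['ft_force'].round(1),s['torque'].round(2),round(s['finger_gap'],1))
        if g: return False
    return True
E
python3 - <<'E'
from h import *
steps([(0,38),(3,38),(6,38),(10,36)],speed=25)
s=read_state(); w=snap('wrist','w5'); print(handle_pitch(w,s))
sc=snap('scene','s5'); cv2.imwrite('pics/crop5.png',cv2.resize(sc['image'][145:225,245:345],None,fx=7,fy=7,interpolation=cv2.INTER_CUBIC))
# lid pts along the box mid-line from scene depth, in box frame
X=(cloud(sc)[145:225,245:345].reshape(-1,3)-BX)@Rz(BY); im=sc['image'][145:225,245:345].reshape(-1,3).astype(int)
k=X[(im[:,0]-im[:,2]>40)&(abs(X[:,1])<60)&(abs(X[:,0])<66)]; f=np.polyfit(k[:,0],k[:,2],1); print('lid angle',np.degrees(np.arctan(-f[0])),len(k))
E
```

```text
0 38 False 11.92 [-0.4  0.7 -1.4] [-0.17 -0.72 -0.01] 15.1
3 38 False 12.31 [-1.  -0.1 -2. ] [-0.14 -0.64  0.01] 15.3
6 38 False 12.7 [ 0.3  0.4 -2. ] [-0.07 -0.64  0.01] 15.6
10 36 False 13.06 [-0.3 -0.5 -1.3] [-0.11 -0.73 -0.02] 14.9
(np.float64(0.37158064966055987), np.float64(-27.965018123550056), np.float64(-88.38518636650578), np.float64(4.053141776568156), np.float64(-0.5132013344752724), np.int64(7934))
lid angle 9.738025731628788 790
```

View pics/crop5.png

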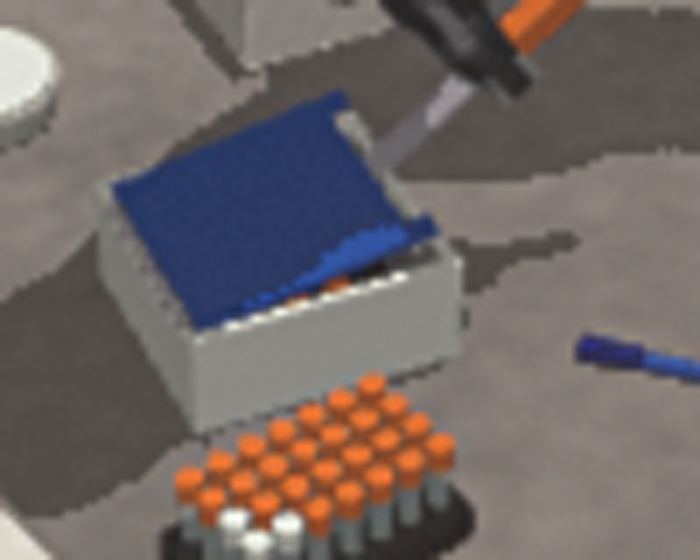

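The lid is up about 10° with only about 2 N on the tool. I'll continue the swing.

```bash
python3 - <<'E'
from h import *
ok=steps([(15,32),(20,28),(25,24),(30,20),(37,17),(45,15),(53,15),(61,15),(69,14),(77,12),(84,10),(90,10),(96,10)],speed=45,guard=15)
s=read_state(); w=snap('wrist','w6'); print(handle_pitch(w,s))
sc=snap('scene','s6'); cv2.imwrite('pics/crop6.png',cv2.resize(sc['image'][100:225,235:365],None,fx=5,fy=4.8,interpolation=cv2.INTER_CUBIC))
X=(cloud(sc)[100:225,235:345].reshape(-1,3)-BX)@Rz(BY); im=sc['image'][100:225,235:345].reshape(-1,3).astype(int)
k=X[(im[:,0]-im[:,2]>40)&(abs(X[:,1])<62)&(X[:,2]>65)]; f=np.polyfit(k[:,2],k[:,0],1); print('lid from vertical',np.degrees(np.arctan(f[0])),len(k))
E
```

```text
15 32 False 13.41 [-0.2 -0.1 -0.9] [-0.12 -0.65  0.04] 15.7
20 28 False 13.66 [ 0.   0.5 -0.8] [-0.08 -0.6   0.01] 15.3
25 24 False 13.91 [ 0.9 -0.1  0. ] [-0.08 -0.54  0.02] 15.2
30 20 False 14.16 [ 0.2  0.4 -0.4] [-0.06 -0.3  -0.01] 15.2
37 17 False 14.47 [-1.  -0.7 -1.6] [-0.09 -0.4   0.01] 15.0
45 15 False 14.85 [-0.8  0.5 -0. ] [-0.05 -0.36 -0.01] 15.4
53 15 False 15.3 [-0.3 -0.1 -0.8] [-0.09 -0.29  0.04] 14.9
61 15 False 15.75 [ 0.1  0.5 -1.4] [-0.08 -0.32  0.01] 15.3
69 14 False 16.18 [ 0.5  0.3 -0.3] [-0.06 -0.29 -0.03] 15.4
77 12 False 16.62 [ 0.9  0.2 -0.9] [-0.06 -0.2  -0.02] 15.8
84 10 False 17.02 [-1.  -1.  -1.2] [-0.04 -0.25 -0.02] 15.3
90 10 False 17.4 [-0.4 -0.3 -0.5] [-0.07 -0.17 -0.05] 15.2
96 10 False 17.77 [-0.6  0.3  0.3] [ 0.01 -0.23 -0.01] 15.5
(np.float64(1.1774966269736957), np.float64(-28.325881229807692), np.float64(-87.88075447003635), np.float64(4.31535571441155), np.float64(-0.5356166627266509), np.int64(7931))
lid from vertical 6.257482932276704 124
```

View pics/crop6.png

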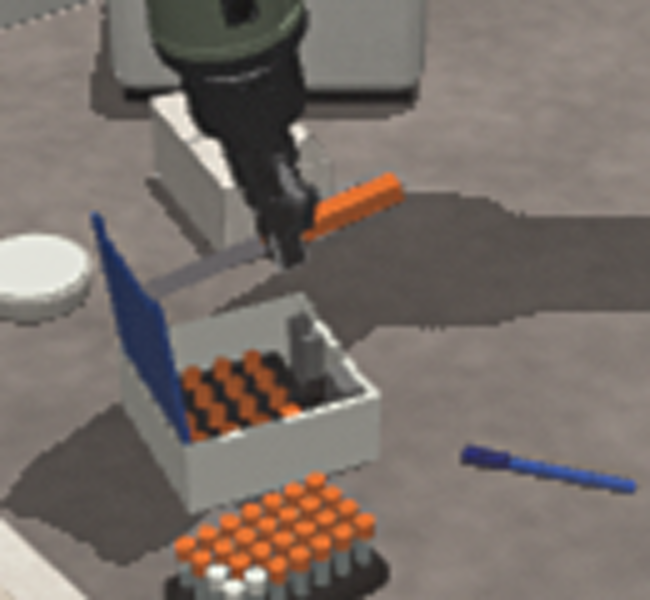

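The lid leans back about 6° past vertical. The spatula has slipped about 1.2° nose-down in the jaws, which I'll compensate for. Now I retract and return above the rest.

```bash
python3 - <<'E'
from h import *
a=np.radians(10); x,z=pose(np.radians(96),a)
go(a,x-70,z+10,max_speed=120); go(a,x-90,z+70,max_speed=150)
p,Q=tool_from_sp(SR,STIP,np.radians(-1.18))
movep(p+[0,0,150],Q); movel(p+[0,0,60],max_speed=150)
s=read_state(); w=snap('wrist','w7'); print(s['time'],handle_pitch(w,s),s['eef_pos']-p)
X=cloud(w).reshape(-1,3); im=w['image'].astype(int).reshape(-1,3); o=(im[:,2]-im[:,0]>100)&(X[:,2]>90)&(X[:,2]<125)&(X[:,1]>200)&(X[:,1]<245)
k=X[o]; print('handle rect',cv2.minAreaRect(k[:,:2].astype(np.float32)),'z vs x slope deg',np.degrees(np.arctan(np.polyfit(k[:,0],k[:,2],1)[0])),np.median(k[:,2]))
E
```

```text
21.425 (np.float64(1.1592950145703769), np.float64(-28.431253300884723), np.float64(-87.77622097179427), np.float64(4.758364435974245), np.float64(-0.45325332455920675), np.int64(7908)) [ 0.33928297  0.26276901 60.82177283]
handle rect ((603.02783203125, 223.71469116210938), (15.706208229064941, 92.52392578125), 88.43892669677734) z vs x slope deg 0.05974856490894647 109.2658515235815
```

View pics/w7.png

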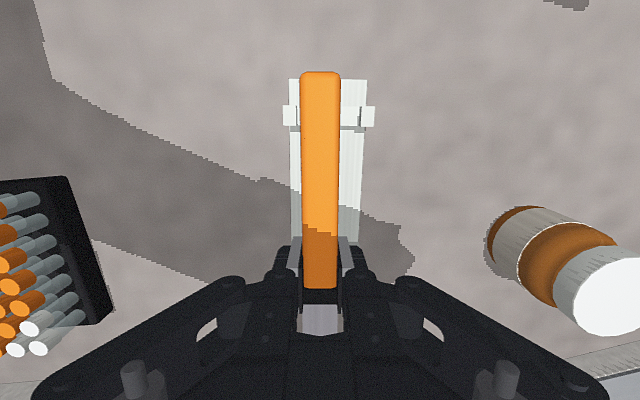

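The spatula is level to 0.06° and over the rest, with its handle end at (320,75) between the lips at (297,115) and (357,115). Lowering and releasing.

```bash
python3 - <<'E'
from h import *
p,Q=tool_from_sp(SR,STIP,np.radians(-1.18)); p=p+[-.6,0,0]
movel(p+[0,0,8],max_speed=100); g=movel(p+[0,0,-1],max_speed=20,guard=4); s=read_state(); print(g,s['time'],s['eef_pos']-p,s['ft_force'])
open_gripper(); wait(.3); s=read_state(); print(s['time'],s['finger_gap'])
movel(s['eef_pos']+[0,0,169],max_speed=100)
w=snap('wrist','w8'); X=cloud(w).reshape(-1,3); im=w['image'].astype(int).reshape(-1,3)
o=(im[:,2]-im[:,0]>100)&(X[:,2]>40)&(X[:,2]<60)&(X[:,1]>195)&(X[:,1]<245)&(X[:,0]>540)&(X[:,0]<670)
k=X[o]; print('handle rect',cv2.minAreaRect(k[:,:2].astype(np.float32)),np.median(k[:,2]),'slope',np.degrees(np.arctan(np.polyfit(k[:,0],k[:,2],1)[0])))
sc=snap('scene','s8'); Y=(cloud(sc)[100:225,235:345].reshape(-1,3)-BX)@Rz(BY); im=sc['image'][100:225,235:345].reshape(-1,3).astype(int)
k=Y[(im[:,0]-im[:,2]>40)&(abs(Y[:,1])<62)&(Y[:,2]>65)]; print('lid from vertical',np.degrees(np.arctan(np.polyfit(k[:,2],k[:,0],1)[0])),len(k),read_state()['time'])
o=np.vstack([w['image'][60:340,140:520],np.zeros((0,380,3),np.uint8)]); d=cv2.resize(sc['image'][100:300,190:400],None,fx=1.9,fy=1.9)
q=np.zeros((400,790,3),np.uint8); q[:280,:380]=o; q[:380,385:385+399]=d; cv2.imwrite('pics/crop8.png',q)
E
```

```text
True 22.575 [ 0.15459577 -0.07100538  0.02640846] [-1.04258748 -0.76613814  8.66319218]
23.5583 85.14928797630807
handle rect ((601.3677368164062, 223.61778259277344), (14.530162811279297, 91.42079162597656), 87.96929168701172) 48.59245914995154 slope 0.023107554509956663
lid from vertical 6.218476925242604 106 25.5
```

View pics/crop8.png

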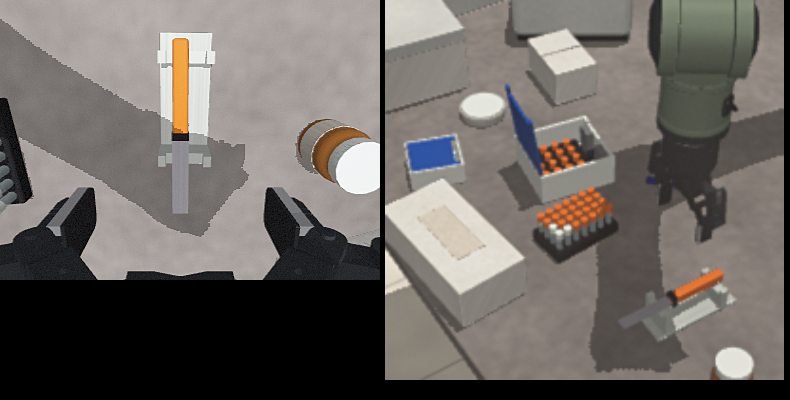

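The spatula lies across both blocks, with its handle end at (180,40) and its tip at (180,212). The lid stands leaning back at (520,130) and the bystanders are undisturbed, so I'm handing in.

```bash
python3 -c "
from workcell import *
print(finish_job(), read_state()['time'])"
```

```text
the job is handed in; nothing more can be done
the job is handed in; nothing more can be done
```

The lid is open, the pry blade is back across both blocks of its rest, and the job is handed in; no verdict was reported. The robot clock read 25.5 s just before.

**What I did:** I took the pry blade by its handle and slid it nose-down at 38° through the middle third of the notch, where the low black spacer is. I then lifted the lid along its arc. Wrist force readings after each step stayed around 2 N, and only the blade touched the box and lid.

**Last checks:**
- **Lid:** it leans back about 6° past vertical, and the angle was the same after I had backed away.
- **Pry blade:** the handle centre is within about 1 mm of where it first lay, with no measurable tilt. It slipped about 1.2° in the jaws during the levering, and I corrected for that before laying it down.
- **Bystanders:** those in view in the last pictures looked unmoved. The pen was mostly hidden behind the gripper and the rack stack was out of view, and I did not measure any of them.

No check failed or disagreed.

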